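# Cooking ingredients in order of height

### The arm

A 6-joint arm with a two-finger parallel gripper is mounted at the origin on a cart in front of the work surface, level with it; the furniture and walls round the work are solid. World frame = base frame: x ahead of the robot, y to its left, z up, the work surface at z = 0. Lengths are in m, angles in degrees, forces in N, time in s.
With the tool pointing down it reaches from about 0.3 to 0.875 m from the base axis. Payload 4.2 kg.
Tool frame: the origin (TCP) lies at the very end of the fingers, on their centre line; the grasp point (between the pads) lies 19 mm behind it (bot.tcp_to_grasp is the distance from the TCP to the grasp point, in m); z points along the fingers, y is the line along which they close (so a half turn about z gives the same grasp; the last joint's range is limited). The gripper opens to 85 mm and grips with 20 to 120 N. Pads are 22 mm wide; open, the fingers measure 114 mm over their backs; the gripper's body (76 mm by 85 mm) begins 54 mm behind the grasp point. The pads swing forward as they close: fully open they stand 13 mm farther back than shut.
Start: joints at [-1.146, 18.312, 89.639, -0, 72.044, -1.146], TCP at [0.575, 0, 0.192] pointing down, gripper open.
Joint ranges: [-177.97, 177.97], [-48.28, 115.42], [12.27, 149.76], [-77.06, 257.06], [2.81, 150.46], [-146.56, 146.56]. Speed limits (degrees/s): [147.25, 147.25, 180, 180, 180, 180].

### API

Orientations are given as [roll, pitch, yaw] about the fixed x, y, z axes, in that order (R = Rz(yaw) Ry(pitch) Rx(roll)).
In Python, from bench import bot gives the robot as it stands.
- The arm moves only by the tool arm_command, never from a script. Its argument "moves" is a list of rows, each an object with "angular": the turn, a rotation vector about the tool's x, y, z in degrees, a list of three; "translation": the shift along the tool's x, y, z in m, a list of three; "grip": the finger opening in m, from 0 to 0.0854. In form: [{"angular": [rx, ry, rz], "translation": [tx, ty, tz], "grip": grip}, ...]. A call has 1 to 10 rows; each row shifts and turns the commanded pose from where the row before left it, along the tool's axes as they then stand; what a row does not reach is not made up. A row lasts 1/8 s, in which the tool goes at most 62.5 mm and 10.7 degrees, less where a joint would pass 70% of its speed; a pose out of reach is approached as far as the arm can. A call with a gripper value outside its range is refused whole. The fingers move at their own pace and stop on an object; "grip_force" is the grip in N (left out, the last holds). Time passes only in rows, so rows that do not move let the fingers close. It gives the time, the measured TCP pose, the force, the opening and the grip force at its end, in the units of the state.
- bot.observe(): the state, without advancing time (a new reading comes with each control period).
- bot.camera(name): name is "scene" or "side" or "wrist"; returns a dict with "color" (384x512x3 uint8, blue, green, red), "fx", "fy", "cx", "cy" (pixels), "dist" ([k1, k2, p1, p2, k3] as OpenCV has them; the pictures are not rectified), "eye" and "orientation" of the camera in the world. Camera axes: x right, y down, z forward; pixel columns grow to the right and rows downward; lengths in m; the calibration is good to about 2 mm. A picture is of the moment at which its call begins. There is no depth.
- bot.close_job(): hands the job in; it is judged then, once.
The state is a dict: "t": time; "joints": joint angles; "joint_vel": joint speeds; "joint_torque": joint torques, N m; "eef_pos": TCP position; "eef_rot": TCP orientation; "wrist_force": force on the tool from outside, world axes, zero at the start; "ft_torque": the same for the moment, N m; "gripper_width": opening from 0.0 (shut) to 1.0 (fully open); "grasp_force": force on a finger pad.
Only numpy, scipy, OpenCV 4.12 (cv2) and the standard library are available. Lean on these libraries where they do the work, as an engineer would, in place of code of your own. Each camera call takes 0.05 s, during which the arm holds its last target. There are 200 camera calls.

### The job

Line up the four ingredients standing at the front of the hob cover (garlic bulb, red onion, salt shaker and red-capped spice jar) on the row of cork coasters in order of height, one upright and centred on each coaster: the tallest on the coaster at the food tin's end, falling step by step to the shortest at the mug's end. Leave them standing still and let go of them.

Things in the scene. Friction and masses are not known exactly. Their poses are not given: they have to be found in the camera images.
- garlic_mid (a point): Loose, stands upright on the wooden hob cover (its top is level, at z = 0.062) at the start. Garlic bulb, 46 mm high with its stalk tip, 46 mm across at its widest about 18 mm above its flat underside; the shortest of the four. Point: on its axis, 23 mm above its underside; z axis up.
- salt_shaker_mid (a point): Loose, stands upright on the wooden hob cover (its top is level, at z = 0.062) at the start. Salt shaker, grey cap over a clear and grey body, 90 mm high, body widest (44 mm) about 30 mm above its underside and narrowing slightly to 34 mm across at the cap, which begins 66 mm up; second tallest of the four. Point: on its axis, 45 mm above its underside; z axis up.
- spice_jar_mid (a point): Loose, stands upright on the wooden hob cover (its top is level, at z = 0.062) at the start. Glass spice jar with a red cap, 106 mm high, body 42 mm across, cap 45 mm across over the top 21 mm; the tallest of the four. Point: on its axis, 53 mm above its underside; z axis up.
- onion_mid (a point): Loose, stands upright on the wooden hob cover (its top is level, at z = 0.062) at the start. Red onion, 70 mm high with its pointed tip, 66 mm across at its widest about 26 mm above its flat underside; second shortest. Point: on its axis, 35 mm above its underside; z axis up.
- coaster_a: First of four identical cork coasters, discs 70 mm across and 5 mm thick, fixed flat in a straight row, about 90 mm apart, on a dark wooden board (94 x 380 x 12 mm) that lies on the hob cover, its length roughly from left to right of the robot. Origin at the centre of the disc's underside; its top, where a thing stands, is 5 mm above the origin. Going along the row from the robot's left (+y) to its right the coasters are a, b, c, d.
- coaster_b: Second of four identical cork coasters, discs 70 mm across and 5 mm thick, fixed flat in a straight row, about 90 mm apart, on a dark wooden board (94 x 380 x 12 mm) that lies on the hob cover, its length roughly from left to right of the robot. Origin at the centre of the disc's underside; its top, where a thing stands, is 5 mm above the origin. Going along the row from the robot's left (+y) to its right the coasters are a, b, c, d.
- coaster_c: Third of four identical cork coasters, discs 70 mm across and 5 mm thick, fixed flat in a straight row, about 90 mm apart, on a dark wooden board (94 x 380 x 12 mm) that lies on the hob cover, its length roughly from left to right of the robot. Origin at the centre of the disc's underside; its top, where a thing stands, is 5 mm above the origin. Going along the row from the robot's left (+y) to its right the coasters are a, b, c, d.
- coaster_d: Fourth of four identical cork coasters, discs 70 mm across and 5 mm thick, fixed flat in a straight row, about 90 mm apart, on a dark wooden board (94 x 380 x 12 mm) that lies on the hob cover, its length roughly from left to right of the robot. Origin at the centre of the disc's underside; its top, where a thing stands, is 5 mm above the origin. Going along the row from the robot's left (+y) to its right the coasters are a, b, c, d.
- tin: Food tin, 75 mm across and 110 mm high, with a printed wrapper, fixed on the hob cover just beyond one end of the row of coasters, about 100 mm from the end coaster; which end varies. Origin at the centre of its underside.
- mug: White mug with a diamond pattern, 83 mm across and 94 mm high, its handle pointing away from the robot, fixed on the hob cover just beyond the other end of the row. Origin at its underside, about 16 mm from the axis of the cup.
Mind the look-alikes: they are no part of the job. Leave any black, blue or green look-alike of the part that bears salt_shaker_mid alone.

How it is judged (in metres and radians):
At the end, for the whole second after the job is handed in: Counting from the coaster next to the tin: spice jar, salt shaker, onion, garlic, each with its axis within 13 mm of the centre of its coaster, standing on it (height within 6 mm), upright (within 0.12 rad; onion and garlic 0.3 rad), at rest and let go (((horizontal distance between tin and coaster_a below 0.16 m and horizontal distance between spice_jar_mid and coaster_a below 0.013 m and horizontal distance between salt_shaker_mid and coaster_b below 0.013 m and horizontal distance between onion_mid and coaster_c below 0.013 m and horizontal distance between garlic_mid and coaster_d below 0.013 m) or (horizontal distance between tin and coaster_d below 0.16 m and horizontal distance between spice_jar_mid and coaster_d below 0.013 m and horizontal distance between salt_shaker_mid and coaster_c below 0.013 m and horizontal distance between onion_mid and coaster_b below 0.013 m and horizontal distance between garlic_mid and coaster_a below 0.013 m)) and height (world z) of garlic_mid between 0.096 and 0.108 m and angle between each of garlic_mid, onion_mid's own z axis and vertical below 0.3 rad and linear speed of each of garlic, salt_shaker, spice_jar, onion below 0.02 m/s and contact force between each of garlic, salt_shaker, spice_jar, onion and the fingers below 0.1 N and height (world z) of salt_shaker_mid between 0.118 and 0.13 m and angle between each of salt_shaker_mid, spice_jar_mid's own z axis and vertical below 0.12 rad and height (world z) of spice_jar_mid between 0.126 and 0.138 m and height (world z) of onion_mid between 0.108 and 0.12 m); the robot touches nothing.
It also fails if it takes over 88 s, if anything falls off the work surface, if the arm or the gripper's body presses on something with over 40 N, if the wrist force passes 120 N, or if a joint passes its speed limit or range.

## Working session

There is one attempt and no reset: what is moved stays moved. The work goes in short steps, Python scripts to look and compute and a tool call to move; the robot and the scene stay as the last step left them, time stands still between calls to the robot, and variables do not carry over. Pictures are saved under pics/ and viewed, at most 17 in all, crops included, and the job is handed in when it is done.

Besides the shell and the picture viewer there is one more tool, called after "Request:" by a JSON object that holds its "name" and its "arguments". arm_command: Moves the arm, as the interface text tells. Its arguments: {"type":"object","properties":{"moves":{"type":"array","items":{"type":"object","properties":{"angular":{"type":"array","items":{"type":"number"}},"translation":{"type":"array","items":{"type":"number"}},"grip":{"type":"number"}}}},"grip_force":{"type":"number"}},"required":["moves"]}

```bash
mkdir -p pics
cat > h.py <<'E'
import numpy as np, cv2
from scipy.spatial.transform import Rotation as R
from bench import bot
def shot(name,fn=None):
    c=bot.camera(name)
    if fn: cv2.imwrite('pics/'+fn,c['color'])
    return c
def camR(c):
    o=np.array(c['orientation'],float)
    if o.shape==(3,3): return o
    return R.from_euler('xyz',o,degrees=True).as_matrix()
def ray(c,u,v):
    K=np.array([[c['fx'],0,c['cx']],[0,c['fy'],c['cy']],[0,0,1]])
    p=cv2.undistortPoints(np.array([[[u,v]]],float),K,np.array(c['dist'],float))[0,0]
    d=camR(c)@np.array([p[0],p[1],1]); return np.array(c['eye']),d/np.linalg.norm(d)
def onz(c,u,v,z):
    e,d=ray(c,u,v); return e+d*(z-e[2])/d[2]
def proj(c,P):
    Rm=camR(c); K=np.array([[c['fx'],0,c['cx']],[0,c['fy'],c['cy']],[0,0,1]])
    rv=cv2.Rodrigues(Rm.T)[0]; t=-Rm.T@np.array(c['eye'])
    return cv2.projectPoints(np.array(P,float).reshape(-1,3),rv,t,K,np.array(c['dist'],float))[0][:,0]
def tri(a,b):
    A=np.zeros((3,3));y=np.zeros(3)
    for e,d in (a,b):
        M=np.eye(3)-np.outer(d,d);A+=M;y+=M@e
    return np.linalg.solve(A,y)
E
python3 - <<'E'
from h import *
for n in('scene','side','wrist'):
    c=shot(n,n+'0.png'); print(n,c['eye'],c['orientation'],c['fx'],c['dist'])
print(bot.observe())
E
```

```text
scene [-0.22288831  0.33929956  0.72716509] [-127.26002671   -0.76948631 -121.98251213] 363.3779003278053 [-0.03453815  0.          0.          0.          0.        ]
side [-0.53373874 -0.61431193  1.07386659] [-130.45156669   -0.38136     -63.00479197] 418.7111352444596 [0.02347629 0.         0.         0.         0.        ]
wrist [0.57369728 0.07323458 0.37338156] [1.63252036e+02 1.52443951e-01 2.22703346e-03] 276.14107561655123 [-0.02247744  0.          0.          0.          0.        ]
{'t': 0.15, 'joints': array([-1.14564748e+00,  1.83434935e+01,  8.96905305e+01, -7.51532264e-05,
        7.20441413e+01, -1.14584702e+00]), 'joint_vel': array([-0.02441526, -0.03296442, -0.17542402,  0.0168291 ,  0.07027308,
        0.0257237 ]), 'joint_torque': array([-9.13009580e-05, -4.15840280e+01, -2.34345907e+01, -1.12702321e-04,
        5.94026569e-03, -2.51738534e-06]), 'eef_pos': array([5.74586541e-01, 1.12790951e-05, 1.91071545e-01]), 'eef_rot': array([-1.79921849e+02, -1.49165899e-03,  9.00002217e+01]), 'wrist_force': array([-0.9871217 ,  0.48331873, -0.0016592 ]), 'ft_torque': array([ 0.02823141,  0.01700138, -0.00784497]), 'grasp_force': 0.0, 'gripper_width': 0.9976189407642427}
```

View pics/scene0.png

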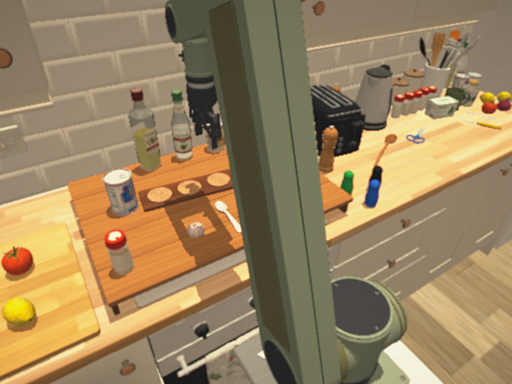

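View pics/side0.png

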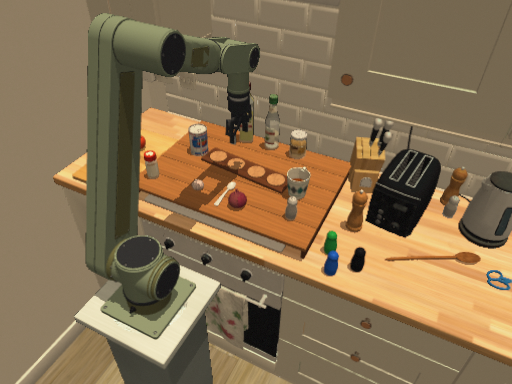

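View pics/wrist0.png

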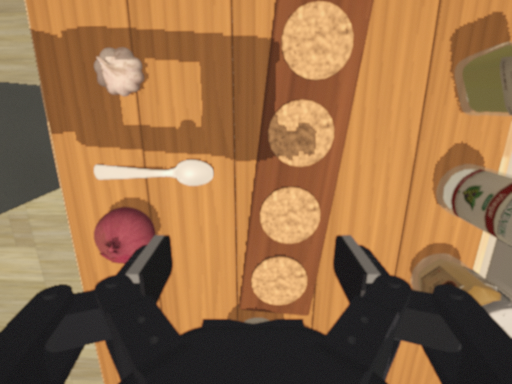

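Run:
```python
from h import *
np.set_printoptions(precision=3,suppress=True)
w=shot('wrist');s=shot('side');sc=shot('scene')
hsv=cv2.cvtColor(w['color'],cv2.COLOR_BGR2HSV)
for u,v in((318,40),(301,132),(290,215),(279,281),(345,40),(380,200),(260,200)):print(hsv[v,u])
P={'a':((318,40),(218,157)),'b':((301,132),(236,163)),'c':((290,215),(257,171)),'d':((279,281),(276,178))}
for k,(p,q) in P.items():print(k,tri(ray(w,*p),ray(s,*q)),onz(w,*p,.079))
print('garlic',tri(ray(w,119,70),ray(s,198,185)),onz(w,119,70,.085))
print('onion',tri(ray(w,125,235),ray(s,237,200)),onz(w,125,235,.09))
print('salt',onz(s,292,218,.062),onz(s,292,202,.152))
print('jar',onz(s,152,177,.062),onz(s,151,155,.168),tri(ray(s,151,155),ray(sc,116,237)))
print('tin',onz(s,198,152,.07),'mug',onz(s,297,194,.07))
```

```text
[ 16 120 240]
[ 15 133 175]
[ 16 118 242]
[ 16 121 239]
[ 16 122 234]
[ 15 154 224]
[ 11 161 144]
a [0.639 0.135 0.068] [0.636 0.134 0.079]
b [0.625 0.044 0.077] [0.624 0.046 0.079]
c [ 0.618 -0.051  0.076] [ 0.616 -0.048  0.079]
d [ 0.608 -0.138  0.08 ] [ 0.606 -0.136  0.079]
garlic [0.441 0.105 0.078] [0.443 0.107 0.085]
onion [ 0.426 -0.07   0.087] [ 0.428 -0.068  0.09 ]
salt [ 0.456 -0.27   0.062] [ 0.438 -0.272  0.152]
jar [0.417 0.297 0.062] [0.42  0.284 0.168] [0.431 0.295 0.157]
tin [0.629 0.223 0.07 ] mug [ 0.573 -0.241  0.07 ]
```

Request:
{"name": "arm_command", "arguments": {"moves": [{"translation":[-0.054,-0.025,-0.01],"angular":[0,0,0],"grip":0.0854},{"translation":[-0.054,-0.025,-0.01],"angular":[0,0,0],"grip":0.0854},{"translation":[-0.054,-0.025,-0.01],"angular":[0,0,0],"grip":0.0854},{"translation":[-0.054,-0.025,-0.01],"angular":[0,0,0],"grip":0.0854},{"translation":[-0.054,-0.025,-0.01],"angular":[0,0,0],"grip":0.0854},{"translation":[0,0,0],"angular":[0,0,0],"grip":0.0854},{"translation":[0,0,0],"angular":[0,0,0],"grip":0.0854}], "grip_force": 30}}

```text
t: 1.18
eef_pos: [0.45, -0.2697, 0.2415]
eef_rot: [180.0, -0.0, 90.0]
wrist_force: [-0.3, -0.1, 0.1]
gripper_width: 1.001
grasp_force: 0.0
```

Run:
```python
from h import *
w=shot('wrist','w1.png');o=bot.observe();print(o['t'],o['eef_pos'],o['eef_rot'],w['eye'],w['orientation'])
print(proj(w,[[.447,-.271,.062],[.447,-.271,.152]]))
```

```text
1.225 [ 0.45020964 -0.26907711  0.24137539] [-1.79984651e+02 -5.42030522e-02  9.00376243e+01] [ 0.44889386 -0.19658314  0.42398593] [ 1.63300152e+02  5.95886619e-02 -3.84699068e-02]
[[251.39215958 163.35808508]
 [250.96367191 181.17694181]]
```

View pics/w1.png

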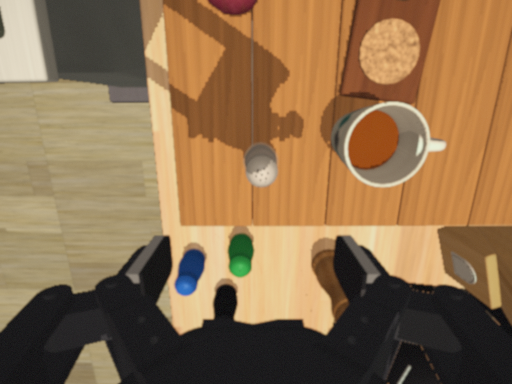

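Salt shaker sits at about (262,175) cap and (260,155) base; mug at (378,143); coaster d at (390,50); black, blue and green look-alikes lie beyond the hob cover at rows 240–300.

Run:
```python
from h import *
w=shot('wrist');s=cv2.imread('pics/w1.png')
hsv=cv2.cvtColor(s,cv2.COLOR_BGR2HSV)
m=((hsv[...,1]<75)).astype(np.uint8); m[:135]=0;m[200:]=0;m[:,:235]=0;m[:,290:]=0
n,l,st,ce=cv2.connectedComponentsWithStats(m);k=1+np.argmax(st[1:,4]);print(st[k],ce[k])
print('top',onz(w,262,176,.152),'base',onz(w,260,157,.062),'d',onz(w,390,50,.079))
print(proj(w,[[.455,-.265,z] for z in (.062,.092,.128,.152)]))
side=shot('side')['color'];
```

```text
[ 246  145   31   42 1042] [260.76583493 165.621881  ]
top [ 0.45843151 -0.26493188  0.152     ] base [ 0.45860241 -0.26181709  0.062     ] d [ 0.60599747 -0.13446832  0.079     ]
[[257.26573037 159.36994725]
 [257.63979487 163.98586235]
 [258.18222575 170.68136843]
 [258.61795487 176.06148695]]
```

Request:
{"name": "arm_command", "arguments": {"moves": [{"translation":[0.005,0.0075,0.0],"angular":[0,0,0],"grip":0.0854},{"translation":[0,0,0.05],"angular":[0,0,0],"grip":0.0854},{"translation":[0,0,0.05],"angular":[0,0,0],"grip":0.0854},{"translation":[0,0,0.035],"angular":[0,0,0],"grip":0.0854},{"translation":[0,0,0.019],"angular":[0,0,0],"grip":0.0854},{"translation":[0,0,0],"angular":[0,0,0],"grip":0.0854},{"translation":[0,0,0],"angular":[0,0,0],"grip":0.025},{"translation":[0,0,0],"angular":[0,0,0],"grip":0.025},{"translation":[0,0,0],"angular":[0,0,0],"grip":0.025},{"translation":[0,0,0],"angular":[0,0,0],"grip":0.025}], "grip_force": 30}}

```text
t: 2.58
eef_pos: [0.4581, -0.2654, 0.0888]
eef_rot: [179.9, 0.1, 90.0]
wrist_force: [-0.4, 0.7, 5.1]
gripper_width: 0.373
grasp_force: 29.8
```

Request:
{"name": "arm_command", "arguments": {"moves": [{"translation":[0,0,0],"angular":[0,0,0],"grip":0.025},{"translation":[0,0,0],"angular":[0,0,0],"grip":0.025},{"translation":[0,0,-0.02],"angular":[0,0,0],"grip":0.025},{"translation":[0,0,-0.05],"angular":[0,0,0],"grip":0.025},{"translation":[0,0,-0.06],"angular":[0,0,0],"grip":0.025},{"translation":[0,0,0],"angular":[0,0,0],"grip":0.025}]}}

```text
t: 3.32
eef_pos: [0.46, -0.2666, 0.2225]
eef_rot: [179.5, 0.3, 90.0]
wrist_force: [0.7, 0.2, -1.6]
gripper_width: 0.369
grasp_force: 30.2
```

Run:
```python
from h import *
w=shot('wrist','w2.png');o=bot.observe();print(o['t'],o['eef_pos'],o['eef_rot'],o['gripper_width']*.0854,o['grasp_force'])
w=shot('side','s2.png')
```

```text
3.375 [ 0.45830157 -0.26554591  0.21949824] [1.79781924e+02 1.27756585e-01 8.99923943e+01] 0.031251580804022176 30.188336341173
```

View pics/w2.png

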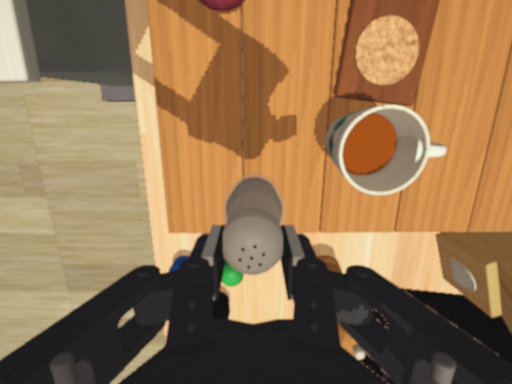

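Run:
```python
from h import *
w=bot.camera('wrist');o=bot.observe();p=o['eef_pos'];print(p)
print(onz(w,252,245,p[2]+.063)-p)
print(proj(w,[p+[0,0,.063],p+[0,0,-.027]]))
s=w['color'];hsv=cv2.cvtColor(s,cv2.COLOR_BGR2HSV)
```

```text
[ 0.45658008 -0.26450218  0.21637712]
[-0.00088867  0.00758338  0.063     ]
[[253.80505366 258.73224225]
 [253.41784401 199.21608366]]
```

Request:
{"name": "arm_command", "arguments": {"moves": [{"translation":[0.051,0.028,0],"angular":[0,0,0],"grip":0.025},{"translation":[0.051,0.028,0],"angular":[0,0,0],"grip":0.025},{"translation":[0.051,0.028,0],"angular":[0,0,0],"grip":0.025},{"translation":[0.051,0.028,0],"angular":[0,0,0],"grip":0.025},{"translation":[0.051,0.028,0],"angular":[0,0,0],"grip":0.025},{"translation":[0.0515,0.029,0],"angular":[0,0,0],"grip":0.025},{"translation":[0,0,0.04],"angular":[0,0,0],"grip":0.025},{"translation":[0,0,0.04],"angular":[0,0,0],"grip":0.025},{"translation":[0,0,0.02],"angular":[0,0,0],"grip":0.025},{"translation":[0,0,0],"angular":[0,0,0],"grip":0.025}]}}

```text
t: 4.72
eef_pos: [0.6238, 0.0414, 0.1137]
eef_rot: [-179.5, 0.0, 90.0]
wrist_force: [-0.6, 0.4, -0.2]
gripper_width: 0.368
grasp_force: 30.2
```

Run:
```python
from h import *
w=shot('wrist','w3.png');o=bot.observe();print(o['t'],o['eef_pos'],o['eef_rot'],o['gripper_width']*.0854,o['grasp_force'])
p=o['eef_pos'];b=proj(w,[p+[0,0,-.027]])
c=[(.637,.134,.079),(.6265,.044,.079),(.6165,-.0455,.079),(.606,-.135,.079)]
im=w['color'].copy()
for q in proj(w,c):cv2.drawMarker(im,tuple(int(x) for x in q),(255,0,0))
for q in b:cv2.drawMarker(im,tuple(int(x) for x in q),(0,255,0))
cv2.imwrite('pics/w3.png',im)
```

```text
4.775 [0.62527594 0.04143069 0.11569642] [-1.79753149e+02  1.04732387e-02  8.99957662e+01] 0.0314389847065059 30.21322068565496
```

View pics/w3.png

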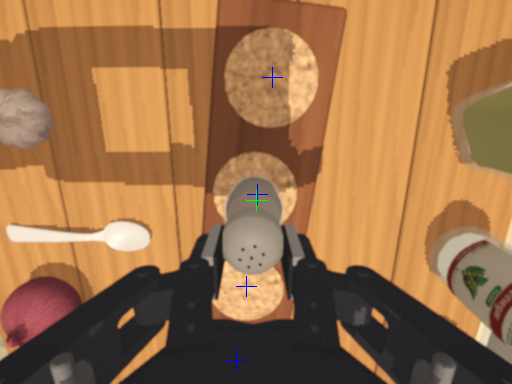

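The marked coaster centres fit (a at (272,77), b at (257,195)), and the shaker's base projects to (257,199), on coaster b.

Request:
{"name": "arm_command", "arguments": {"moves": [{"translation":[0,0,0.008],"angular":[0,0,0],"grip":0.025},{"translation":[0,0,0.003],"angular":[0,0,0],"grip":0.025},{"translation":[0,0,0.0],"angular":[0,0,0],"grip":0.025},{"translation":[0,0,0.0],"angular":[0,0,0],"grip":0.025}]}}

```text
t: 5.28
eef_pos: [0.6268, 0.0415, 0.1072]
eef_rot: [179.9, -0.0, 90.0]
wrist_force: [1.0, 0.0, -1.5]
gripper_width: 0.365
grasp_force: 30.2
```

Request:
{"name": "arm_command", "arguments": {"moves": [{"translation":[0,0,0.0015],"angular":[0,0,0],"grip":0.025},{"translation":[0,0,0.0],"angular":[0,0,0],"grip":0.025},{"translation":[0,0,0.0],"angular":[0,0,0],"grip":0.025}]}}

```text
t: 5.65
eef_pos: [0.6269, 0.0415, 0.1058]
eef_rot: [179.9, -0.0, 90.0]
wrist_force: [0.1, 0.3, 2.5]
gripper_width: 0.365
grasp_force: 30.6
```

Request:
{"name": "arm_command", "arguments": {"moves": [{"translation":[0,0,0],"angular":[0,0,0],"grip":0.05},{"translation":[0,0,0],"angular":[0,0,0],"grip":0.06},{"translation":[0,0,0],"angular":[0,0,0],"grip":0.0854},{"translation":[0,0,-0.035],"angular":[0,0,0],"grip":0.0854},{"translation":[0,0,-0.055],"angular":[0,0,0],"grip":0.0854},{"translation":[0,0,-0.045],"angular":[0,0,0],"grip":0.0854},{"translation":[-0.035,-0.06,0],"angular":[0,0,0],"grip":0.0854},{"translation":[-0.035,-0.06,0],"angular":[0,0,0],"grip":0.0854},{"translation":[-0.035,-0.06,0],"angular":[0,0,0],"grip":0.0854},{"translation":[-0.0045,-0.0185,0],"angular":[0,0,0],"grip":0.0854}]}}

```text
t: 6.9
eef_pos: [0.4433, -0.0585, 0.2405]
eef_rot: [-180.0, 0.0, 89.9]
wrist_force: [0.8, 0.3, 0.1]
gripper_width: 1.002
grasp_force: 0.0
```

Request:
{"name": "arm_command", "arguments": {"moves": [{"translation":[0,0,0],"angular":[0,0,0],"grip":0.0854},{"translation":[0,0,0],"angular":[0,0,0],"grip":0.0854}]}}

```text
t: 7.15
eef_pos: [0.4476, -0.057, 0.2403]
eef_rot: [179.9, -0.0, 90.0]
wrist_force: [0.5, -0.0, 0.4]
gripper_width: 0.999
grasp_force: 0.0
```

```bash
cat >> h.py <<'E'
def onion(c):
    hsv=cv2.cvtColor(c['color'],cv2.COLOR_BGR2HSV)
    m=(((hsv[...,0]>165)|(hsv[...,0]<5))&(hsv[...,1]>90)&(hsv[...,2]>30)).astype(np.uint8)
    m=cv2.morphologyEx(m,cv2.MORPH_OPEN,np.ones((5,5)))
    ct=max(cv2.findContours(m,0,2)[0],key=cv2.contourArea)
    return cv2.boundingRect(ct),cv2.minEnclosingCircle(ct)
E
python3 - <<'E'
from h import *
w=shot('wrist','w4.png');s=shot('side','s4.png');o=bot.observe();print(o['t'],o['eef_pos'],o['gripper_width'])
b,(q,r)=onion(w);bs,(qs,rs)=onion(s);print(b,q,r,bs,qs,rs)
print(onz(w,*q,.088),tri(ray(w,*q),ray(s,*qs)))
print('g',onz(w,0,0,.08))
w0=cv2.imread('pics/wrist0.png');print(onion({'color':w0}))
E
```

```text
7.25 [ 0.44743249 -0.05698109  0.23996214] 0.999698012371205
(213, 151, 50, 50) (237.7105255126953, 175.2719268798828) 26.005828857421875 (229, 192, 17, 15) (237.1999969482422, 199.0) 8.765945434570312
[ 0.42786485 -0.06805395  0.088     ] [ 0.42869441 -0.06899526  0.08860239]
g [0.16737583 0.12956764 0.08      ]
((95, 208, 59, 55), ((124.31730651855469, 234.63461303710938), 29.681476593017578))
```

View pics/w4.png

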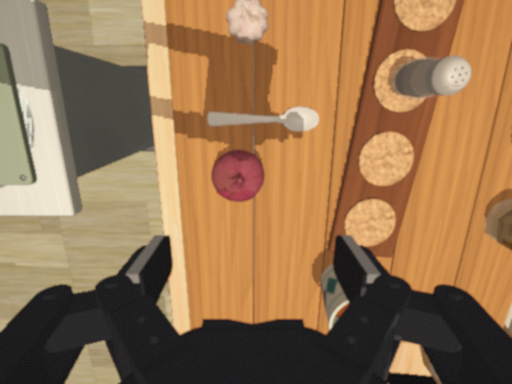

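Shaker stands on b at about (395,80); onion at (238,175), measured (0.428, -0.0685, 0.0886); garlic (247,18).

Request:
{"name": "arm_command", "arguments": {"moves": [{"translation":[-0.0115,-0.019,0.0],"angular":[0,0,0],"grip":0.0854},{"translation":[0,0,0.05],"angular":[0,0,0],"grip":0.0854},{"translation":[0,0,0.05],"angular":[0,0,0],"grip":0.0854},{"translation":[0,0,0.045],"angular":[0,0,0],"grip":0.0854},{"translation":[0,0,0.02],"angular":[0,0,0],"grip":0.0854},{"translation":[0,0,0.009],"angular":[0,0,0],"grip":0.0854},{"translation":[0,0,0],"angular":[0,0,0],"grip":0.0854},{"translation":[0,0,0],"angular":[0,0,0],"grip":0.05},{"translation":[0,0,0],"angular":[0,0,0],"grip":0.05},{"translation":[0,0,0],"angular":[0,0,0],"grip":0.05}]}}

```text
t: 8.5
eef_pos: [0.4274, -0.0691, 0.0667]
eef_rot: [179.9, 0.0, 90.0]
wrist_force: [0.1, 0.0, 0.6]
gripper_width: 0.584
grasp_force: 0.0
```

Request:
{"name": "arm_command", "arguments": {"moves": [{"translation":[0,0,0],"angular":[0,0,0],"grip":0.05},{"translation":[0,0,0],"angular":[0,0,0],"grip":0.05}]}}

```text
t: 8.75
eef_pos: [0.4271, -0.069, 0.0663]
eef_rot: [180.0, 0.0, 90.0]
wrist_force: [0.4, 0.1, -0.1]
gripper_width: 0.585
grasp_force: 0.1
```

Run:
```python
from h import *
w=shot('wrist','w5.png');s=shot('side','s5.png')
b,(q,r)=onion(w);bs,(qs,rs)=onion(s);print(b,q,r,bs,qs,rs, tri(ray(w,*q),ray(s,*qs)))
cv2.imwrite('pics/m5.png',np.vstack([w['color'],cv2.resize(s['color'][150:250,180:320],(512,366))])[:, :])
i=np.hstack([cv2.resize(w['color'],(440,330)),cv2.resize(s['color'][150:250,180:280],(330,330),interpolation=cv2.INTER_CUBIC)]);cv2.imwrite('pics/m5.png',i)
```

```text
(205, 175, 103, 101) (256.3257141113281, 225.3900909423828) 52.64248275756836 (233, 193, 13, 14) (238.09091186523438, 199.90908813476562) 7.93839168548584 [ 0.42948505 -0.0718923   0.08434782]
```

View pics/m5.png

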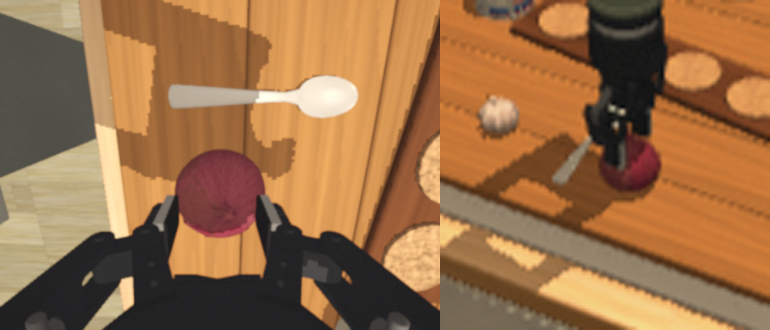

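The onion is between the fingers but the commanded opening was met before full contact; close further.

Request:
{"name": "arm_command", "arguments": {"moves": [{"translation":[0,0,0],"angular":[0,0,0],"grip":0.03},{"translation":[0,0,0],"angular":[0,0,0],"grip":0.03},{"translation":[0,0,0],"angular":[0,0,0],"grip":0.03}]}}

```text
t: 9.22
eef_pos: [0.4293, -0.0691, 0.0676]
eef_rot: [179.7, 0.0, 90.0]
wrist_force: [1.4, 0.6, 6.6]
gripper_width: 0.468
grasp_force: 24.9
```

Run:
```python
from h import *
w=shot('wrist','w6.png');s=shot('side','s6.png')
o=bot.observe();print(o['eef_pos'],o['gripper_width']*.0854,o['grasp_force'])
i=np.hstack([cv2.resize(w['color'],(440,330)),cv2.resize(s['color'][150:250,180:280],(330,330),interpolation=cv2.INTER_CUBIC)]);cv2.imwrite('pics/m6.png',i)
```

```text
[ 0.42926353 -0.06910943  0.06755675] 0.03983859409054688 24.91774929338135
```

View pics/m6.png

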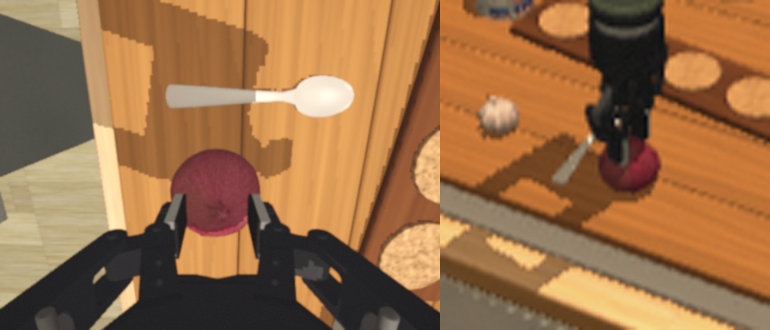

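Request:
{"name": "arm_command", "arguments": {"moves": [{"translation":[0,0,0],"angular":[0,0,0],"grip":0.025},{"translation":[0,0,0],"angular":[0,0,0],"grip":0.025},{"translation":[0,0,-0.01],"angular":[0,0,0],"grip":0.025},{"translation":[0,0,-0.02],"angular":[0,0,0],"grip":0.025},{"translation":[0,0,0],"angular":[0,0,0],"grip":0.025}], "grip_force": 30}}

```text
t: 9.95
eef_pos: [0.4278, -0.0692, 0.0973]
eef_rot: [179.9, 0.0, 90.0]
wrist_force: [-0.3, -0.7, -0.5]
gripper_width: 0.298
grasp_force: 0.0
```

Run:
```python
from h import *
w=shot('wrist','w7.png');s=shot('side','s7.png')
o=bot.observe();print(o['eef_pos'],o['gripper_width']*.0854,o['grasp_force'])
b,(q,r)=onion(w);bs,(qs,rs)=onion(s);print(b,q,r,bs,qs,rs)
print(proj(w,[o['eef_pos'],o['eef_pos']+[0,0,.02]]))
i=np.hstack([cv2.resize(w['color'],(440,330)),cv2.resize(s['color'][150:250,180:280],(330,330),interpolation=cv2.INTER_CUBIC)]);cv2.imwrite('pics/m7.png',i)
```

```text
[ 0.42647268 -0.06889508  0.095843  ] 0.025198053724980185 0.0
(209, 164, 87, 86) (252.63540649414062, 205.8729705810547) 44.34005355834961 (229, 193, 17, 15) (237.0, 199.5) 8.732224464416504
[[252.48913455 211.58414633]
 [252.53186586 223.08653936]]
```

View pics/m7.png

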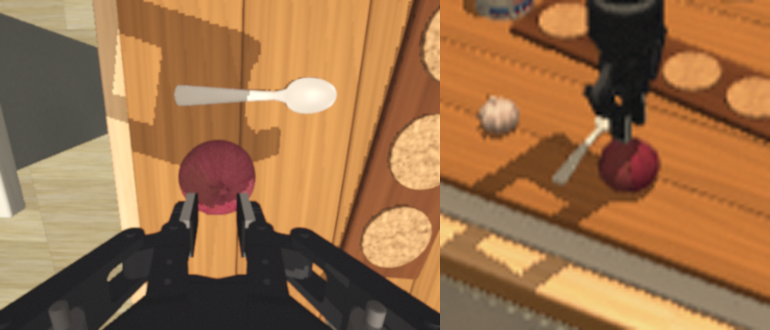

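The fingers slipped off the onion's top; the open tips stand higher than the TCP, so I grasp about 10 mm lower.

Request:
{"name": "arm_command", "arguments": {"moves": [{"translation":[0,0,0],"angular":[0,0,0],"grip":0.0854},{"translation":[0,0,0],"angular":[0,0,0],"grip":0.0854},{"translation":[0,0,0],"angular":[0,0,0],"grip":0.0854},{"translation":[0,0,0],"angular":[0,0,0],"grip":0.0854},{"translation":[0,0,0.02],"angular":[0,0,0],"grip":0.0854},{"translation":[0,0,0.013],"angular":[0,0,0],"grip":0.0854},{"translation":[0,0,0.006],"angular":[0,0,0],"grip":0.0854},{"translation":[0,0,0],"angular":[0,0,0],"grip":0.0854}]}}

```text
t: 11.05
eef_pos: [0.4269, -0.069, 0.057]
eef_rot: [-180.0, -0.0, 90.0]
wrist_force: [-0.4, -0.1, -0.6]
gripper_width: 1.002
grasp_force: 0.0
```

Request:
{"name": "arm_command", "arguments": {"moves": [{"translation":[0,0,0],"angular":[0,0,0],"grip":0.06},{"translation":[0,0,0],"angular":[0,0,0],"grip":0.045},{"translation":[0,0,0],"angular":[0,0,0],"grip":0.04},{"translation":[0,0,0],"angular":[0,0,0],"grip":0.04}]}}

```text
t: 11.55
eef_pos: [0.4277, -0.0691, 0.0583]
eef_rot: [179.9, 0.0, 90.0]
wrist_force: [-1.1, 0.3, 6.5]
gripper_width: 0.605
grasp_force: 25.3
```

Request:
{"name": "arm_command", "arguments": {"moves": [{"translation":[0,0,0],"angular":[0,0,0],"grip":0.075},{"translation":[0,0,0],"angular":[0,0,0],"grip":0.075},{"translation":[0,0,0.005],"angular":[0,0,0],"grip":0.075},{"translation":[0,0,0],"angular":[0,0,0],"grip":0.075},{"translation":[0,0,0],"angular":[0,0,0],"grip":0.06},{"translation":[0,0,0],"angular":[0,0,0],"grip":0.045},{"translation":[0,0,0],"angular":[0,0,0],"grip":0.04},{"translation":[0,0,0],"angular":[0,0,0],"grip":0.04}]}}

```text
t: 12.55
eef_pos: [0.4271, -0.069, 0.0526]
eef_rot: [180.0, 0.0, 90.0]
wrist_force: [-1.7, 0.0, 4.9]
gripper_width: 0.678
grasp_force: 28.9
```

Request:
{"name": "arm_command", "arguments": {"moves": [{"translation":[0,0,0],"angular":[0,0,0],"grip":0.04},{"translation":[0,0,-0.006],"angular":[0,0,0],"grip":0.04},{"translation":[0,0,-0.01],"angular":[0,0,0],"grip":0.04},{"translation":[0,0,-0.014],"angular":[0,0,0],"grip":0.04},{"translation":[0,0,0],"angular":[0,0,0],"grip":0.04},{"translation":[0,0,0],"angular":[0,0,0],"grip":0.04}]}}

```text
t: 13.3
eef_pos: [0.4268, -0.0689, 0.0821]
eef_rot: [-180.0, -0.0, 90.0]
wrist_force: [-0.5, -0.3, -1.0]
gripper_width: 0.68
grasp_force: 28.3
```

Request:
{"name": "arm_command", "arguments": {"moves": [{"translation":[0,0,-0.04],"angular":[0,0,0],"grip":0.04},{"translation":[0.004,0.035,-0.02],"angular":[0,0,0],"grip":0.04},{"translation":[0.004,0.035,0],"angular":[0,0,0],"grip":0.04},{"translation":[0.004,0.035,0],"angular":[0,0,0],"grip":0.04},{"translation":[0.004,0.035,0],"angular":[0,0,0],"grip":0.04},{"translation":[0.0075,0.0495,0],"angular":[0,0,0],"grip":0.04},{"translation":[0,0,0.03],"angular":[0,0,0],"grip":0.04},{"translation":[0,0,0.025],"angular":[0,0,0],"grip":0.04},{"translation":[0,0,0],"angular":[0,0,0],"grip":0.04},{"translation":[0,0,0],"angular":[0,0,0],"grip":0.04}]}}

```text
t: 14.55
eef_pos: [0.617, -0.0455, 0.0878]
eef_rot: [179.9, 0.0, 90.0]
wrist_force: [0.4, 0.6, -0.5]
gripper_width: 0.679
grasp_force: 28.9
```

Run:
```python
from h import *
w=shot('wrist','w8.png');o=bot.observe();p=o['eef_pos'];print(p,o['gripper_width']*.0854,o['grasp_force'],o['wrist_force'])
b,(q,r)=onion(w);print(b,q,r,onz(w,*q,p[2]+.036))
for k in proj(w,[(.637,.134,.079),(.6265,.044,.079),(.6165,-.0455,.079)]):cv2.drawMarker(w['color'],tuple(int(x) for x in k),(255,0,0))
cv2.imwrite('pics/w8.png',w['color'])
```

```text
[ 0.61737039 -0.0456065   0.08836402] 0.057804605799471616 28.87756095151417 [ 0.69052309 -0.38466161 -0.96114235]
(197, 180, 112, 109) (253.38906860351562, 234.78317260742188) 57.819969177246094 [ 0.61626168 -0.0446812   0.12436402]
```

View pics/w8.png

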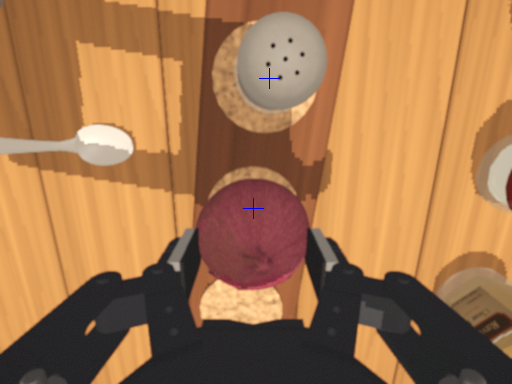

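Onion is held centred over coaster c (marker (253,208)); shaker well on b (269,78). Lower and release.

Request:
{"name": "arm_command", "arguments": {"moves": [{"translation":[0,0,0.013],"angular":[0,0,0],"grip":0.04},{"translation":[0,0,0.004],"angular":[0,0,0],"grip":0.04},{"translation":[0,0,0.001],"angular":[0,0,0],"grip":0.04},{"translation":[0,0,0],"angular":[0,0,0],"grip":0.04}]}}

```text
t: 15.1
eef_pos: [0.616, -0.0453, 0.0697]
eef_rot: [-180.0, -0.0, 90.0]
wrist_force: [-2.8, 1.4, 4.6]
gripper_width: 0.683
grasp_force: 30.5
```

Request:
{"name": "arm_command", "arguments": {"moves": [{"translation":[0,0,0],"angular":[0,0,0],"grip":0.07},{"translation":[0,0,0],"angular":[0,0,0],"grip":0.0854},{"translation":[0,0,0],"angular":[0,0,0],"grip":0.0854},{"translation":[0,0,-0.04],"angular":[0,0,0],"grip":0.0854},{"translation":[0,0,-0.06],"angular":[0,0,0],"grip":0.0854},{"translation":[0,0,-0.05],"angular":[0,0,0],"grip":0.0854},{"translation":[0.038,-0.043,0],"angular":[0,0,0],"grip":0.0854},{"translation":[0.038,-0.043,0],"angular":[0,0,0],"grip":0.0854},{"translation":[0.038,-0.043,0],"angular":[0,0,0],"grip":0.0854},{"translation":[0.038,-0.044,0],"angular":[0,0,0],"grip":0.0854}]}}

```text
t: 16.35
eef_pos: [0.4423, 0.1075, 0.2193]
eef_rot: [180.0, -0.0, 90.0]
wrist_force: [0.4, 0.5, -0.3]
gripper_width: 0.998
grasp_force: 0.0
```

Request:
{"name": "arm_command", "arguments": {"moves": [{"translation":[0,0,0],"angular":[0,0,0],"grip":0.0854},{"translation":[0,0,0],"angular":[0,0,0],"grip":0.0854}]}}

```text
t: 16.6
eef_pos: [0.4442, 0.1065, 0.2195]
eef_rot: [179.9, 0.0, 90.0]
wrist_force: [0.6, 0.1, 0.4]
gripper_width: 1.001
grasp_force: 0.0
```

```bash
cat >> h.py <<'E'
def garlic(c,box):
    hsv=cv2.cvtColor(c['color'],cv2.COLOR_BGR2HSV)
    m=((hsv[...,1]<95)&(hsv[...,2]>90)).astype(np.uint8)
    z=np.zeros_like(m);x0,y0,x1,y1=box;z[y0:y1,x0:x1]=m[y0:y1,x0:x1]
    z=cv2.morphologyEx(z,cv2.MORPH_OPEN,np.ones((3,3)))
    ct=max(cv2.findContours(z,0,2)[0],key=cv2.contourArea)
    return cv2.boundingRect(ct),cv2.minEnclosingCircle(ct)
E
python3 - <<'E'
from h import *
w=shot('wrist','w9.png');s=shot('side','s9.png');o=bot.observe();p=o['eef_pos'];print(p,o['t'])
u=proj(w,[.443,.107,.085])[0].astype(int);v=proj(s,[.443,.107,.085])[0].astype(int);print(u,v)
b,(q,r)=garlic(w,(u[0]-60,u[1]-60,u[0]+60,u[1]+60));bs,(qs,rs)=garlic(s,(v[0]-15,v[1]-15,v[0]+15,v[1]+15));print(b,q,r,bs,qs,rs)
print(onz(w,*q,.083),tri(ray(w,*q),ray(s,*qs)))
E
```

```text
[0.44463196 0.10596265 0.21920794] 16.7
[252 169] [196 182]
(232, 152, 37, 36) (250.34397888183594, 169.191650390625) 19.064592361450195 (193, 181, 9, 8) (197.0, 184.5) 4.717090606689453
[0.44044219 0.10678359 0.083     ] [0.4405118  0.10596491 0.07986143]
```

View pics/w9.png

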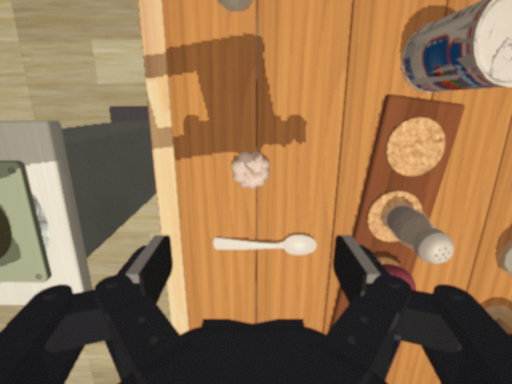

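Garlic at (250,169), measured (0.4405, 0.1065, 0.08); onion and shaker stand on c and b; the tin lies beyond coaster a at (417,147).

Request:
{"name": "arm_command", "arguments": {"moves": [{"translation":[0.0005,-0.004,0.04],"angular":[0,0,0],"grip":0.0854},{"translation":[0,0,0.05],"angular":[0,0,0],"grip":0.0854},{"translation":[0,0,0.045],"angular":[0,0,0],"grip":0.0854},{"translation":[0,0,0.02],"angular":[0,0,0],"grip":0.0854},{"translation":[0,0,0.007],"angular":[0,0,0],"grip":0.0854},{"translation":[0,0,0],"angular":[0,0,0],"grip":0.06},{"translation":[0,0,0],"angular":[0,0,0],"grip":0.04},{"translation":[0,0,0],"angular":[0,0,0],"grip":0.03},{"translation":[0,0,0],"angular":[0,0,0],"grip":0.02},{"translation":[0,0,0],"angular":[0,0,0],"grip":0.02}], "grip_force": 25}}

```text
t: 17.95
eef_pos: [0.4398, 0.1072, 0.0578]
eef_rot: [179.9, -0.0, 90.0]
wrist_force: [-0.7, 0.6, 4.0]
gripper_width: 0.237
grasp_force: 6.8
```

Request:
{"name": "arm_command", "arguments": {"moves": [{"translation":[0,0,0],"angular":[0,0,0],"grip":0.07},{"translation":[0,0,0],"angular":[0,0,0],"grip":0.07},{"translation":[0,0,0.005],"angular":[0,0,0],"grip":0.07},{"translation":[0,0,0.003],"angular":[0,0,0],"grip":0.07},{"translation":[0,0,0],"angular":[0,0,0],"grip":0.05},{"translation":[0,0,0],"angular":[0,0,0],"grip":0.042},{"translation":[0,0,0],"angular":[0,0,0],"grip":0.035},{"translation":[0,0,0],"angular":[0,0,0],"grip":0.03},{"translation":[0,0,0],"angular":[0,0,0],"grip":0.025}]}}

```text
t: 19.08
eef_pos: [0.4402, 0.1071, 0.0497]
eef_rot: [179.9, -0.0, 90.0]
wrist_force: [-0.1, 0.4, 5.1]
gripper_width: 0.382
grasp_force: 21.2
```

Request:
{"name": "arm_command", "arguments": {"moves": [{"translation":[0,0,0],"angular":[0,0,0],"grip":0.06},{"translation":[0,0,0],"angular":[0,0,0],"grip":0.06},{"translation":[0,0,0.004],"angular":[0,0,0],"grip":0.06},{"translation":[0,0,0],"angular":[0,0,0],"grip":0.06},{"translation":[0,0,0],"angular":[0,0,0],"grip":0.048},{"translation":[0,0,0],"angular":[0,0,0],"grip":0.042},{"translation":[0,0,0],"angular":[0,0,0],"grip":0.035},{"translation":[0,0,0],"angular":[0,0,0],"grip":0.03},{"translation":[0,0,0],"angular":[0,0,0],"grip":0.03}]}}

```text
t: 20.2
eef_pos: [0.4397, 0.1071, 0.0455]
eef_rot: [180.0, -0.0, 90.0]
wrist_force: [-0.3, 0.4, 3.3]
gripper_width: 0.444
grasp_force: 21.2
```

Request:
{"name": "arm_command", "arguments": {"moves": [{"translation":[0,0,0],"angular":[0,0,0],"grip":0.025},{"translation":[0,0,-0.006],"angular":[0,0,0],"grip":0.025},{"translation":[0,0,-0.01],"angular":[0,0,0],"grip":0.025},{"translation":[0,0,-0.014],"angular":[0,0,0],"grip":0.025},{"translation":[0,0,0],"angular":[0,0,0],"grip":0.025},{"translation":[0,0,0],"angular":[0,0,0],"grip":0.025}]}}

```text
t: 20.95
eef_pos: [0.4394, 0.107, 0.0753]
eef_rot: [180.0, -0.0, 90.0]
wrist_force: [-0.4, 0.3, -0.7]
gripper_width: 0.424
grasp_force: 20.0
```

Request:
{"name": "arm_command", "arguments": {"moves": [{"translation":[0,0,-0.045],"angular":[0,0,0],"grip":0.025},{"translation":[0,0,-0.05],"angular":[0,0,0],"grip":0.025},{"translation":[-0.048,0.033,0],"angular":[0,0,0],"grip":0.025},{"translation":[-0.048,0.033,0],"angular":[0,0,0],"grip":0.025},{"translation":[-0.048,0.033,0],"angular":[0,0,0],"grip":0.025},{"translation":[-0.048,0.033,0],"angular":[0,0,0],"grip":0.025},{"translation":[-0.05,0.0345,0],"angular":[0,0,0],"grip":0.025},{"translation":[0,0,0],"angular":[0,0,0],"grip":0.025},{"translation":[0,0,0.04],"angular":[0,0,0],"grip":0.025},{"translation":[0,0,0],"angular":[0,0,0],"grip":0.025}]}}

```text
t: 22.2
eef_pos: [0.6029, -0.1337, 0.1269]
eef_rot: [-179.5, -0.1, 90.0]
wrist_force: [-1.1, -0.3, 0.5]
gripper_width: 0.427
grasp_force: 20.2
```

Run:
```python
from h import *
w=shot('wrist');o=bot.observe();p=o['eef_pos'];print(p,o['gripper_width']*.0854,o['grasp_force'],o['wrist_force'])
for k in proj(w,[(.6265,.044,.079),(.6165,-.0455,.079),(.606,-.135,.079)]):cv2.drawMarker(w['color'],tuple(int(x) for x in k),(255,0,0))
for k in proj(w,[p+[0,0,.035],p+[0,0,.017]]):cv2.drawMarker(w['color'],tuple(int(x) for x in k),(0,255,0));print(k)
cv2.imwrite('pics/w10.png',w['color'])
```

```text
[ 0.60458463 -0.134014    0.1290833 ] 0.03571914325239093 20.239814201777335 [ 0.350297   -0.13986038  0.19018398]
[257.01957222 236.99387891]
[256.84462463 224.23072396]
```

View pics/w10.png

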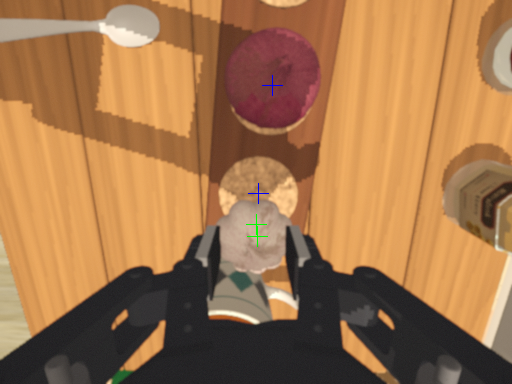

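Garlic is centred between the pads at (255,235), above coaster d (258,195); the onion stands on c.

Request:
{"name": "arm_command", "arguments": {"moves": [{"translation":[0,0,0.03],"angular":[0,0,0],"grip":0.025},{"translation":[0,0,0.022],"angular":[0,0,0],"grip":0.025},{"translation":[0,0,0.01],"angular":[0,0,0],"grip":0.025},{"translation":[0,0,0],"angular":[0,0,0],"grip":0.025},{"translation":[0,0,0],"angular":[0,0,0],"grip":0.025}]}}

```text
t: 22.88
eef_pos: [0.607, -0.135, 0.0697]
eef_rot: [179.9, 0.0, 90.0]
wrist_force: [0.5, 0.9, 0.3]
gripper_width: 0.427
grasp_force: 20.2
```

Request:
{"name": "arm_command", "arguments": {"moves": [{"translation":[0,0,0.003],"angular":[0,0,0],"grip":0.025},{"translation":[0,0,0.002],"angular":[0,0,0],"grip":0.025},{"translation":[0,0,0],"angular":[0,0,0],"grip":0.025},{"translation":[0,0,0],"angular":[0,0,0],"grip":0.025}]}}

```text
t: 23.38
eef_pos: [0.6065, -0.1352, 0.0646]
eef_rot: [179.9, 0.0, 90.0]
wrist_force: [-1.7, 0.2, 4.8]
gripper_width: 0.424
grasp_force: 22.6
```

Request:
{"name": "arm_command", "arguments": {"moves": [{"translation":[0,0,0],"angular":[0,0,0],"grip":0.05},{"translation":[0,0,0],"angular":[0,0,0],"grip":0.07},{"translation":[0,0,0],"angular":[0,0,0],"grip":0.0854},{"translation":[0,0,-0.04],"angular":[0,0,0],"grip":0.0854},{"translation":[0,0,-0.06],"angular":[0,0,0],"grip":0.0854},{"translation":[0,0,-0.06],"angular":[0,0,0],"grip":0.0854},{"translation":[0,0,-0.02],"angular":[0,0,0],"grip":0.0854},{"translation":[0.043,-0.018,0],"angular":[0,0,0],"grip":0.0854},{"translation":[0.043,-0.018,0],"angular":[0,0,0],"grip":0.0854},{"translation":[0.043,-0.018,0],"angular":[0,0,0],"grip":0.0854}]}}

```text
t: 24.62
eef_pos: [0.5514, -0.0048, 0.2431]
eef_rot: [-180.0, -0.0, 90.0]
wrist_force: [0.6, -0.4, -0.5]
gripper_width: 0.998
grasp_force: 0.0
```

Request:
{"name": "arm_command", "arguments": {"moves": [{"translation":[0.043,-0.018,0],"angular":[0,0,0],"grip":0.0854},{"translation":[0.043,-0.018,0],"angular":[0,0,0],"grip":0.0854},{"translation":[0.043,-0.018,0],"angular":[0,0,0],"grip":0.0854},{"translation":[0.043,-0.018,0],"angular":[0,0,0],"grip":0.0854},{"translation":[0.043,-0.018,0],"angular":[0,0,0],"grip":0.0854},{"translation":[0.043,-0.018,0],"angular":[0,0,0],"grip":0.0854},{"translation":[0.043,-0.018,0],"angular":[0,0,0],"grip":0.0854},{"translation":[0,0,0],"angular":[0,0,0],"grip":0.0854},{"translation":[0,0,0],"angular":[0,0,0],"grip":0.0854}]}}

```text
t: 25.75
eef_pos: [0.4261, 0.2946, 0.2431]
eef_rot: [180.0, 0.0, 90.0]
wrist_force: [0.2, -0.6, -1.0]
gripper_width: 1.003
grasp_force: 0.0
```

Run:
```python
from h import *
w=shot('wrist','w11.png');s=shot('side','s11.png');sc=shot('scene','sc11.png');o=bot.observe();p=o['eef_pos'];print(p,o['t'])
def red(c,box=None):
    hsv=cv2.cvtColor(c['color'],cv2.COLOR_BGR2HSV)
    m=(((hsv[...,0]>172)|(hsv[...,0]<7))&(hsv[...,1]>150)&(hsv[...,2]>90)).astype(np.uint8)
    if box: z=np.zeros_like(m);x0,y0,x1,y1=box;z[y0:y1,x0:x1]=m[y0:y1,x0:x1];m=z
    ct=max(cv2.findContours(m,0,2)[0],key=cv2.contourArea);return cv2.boundingRect(ct),cv2.minEnclosingCircle(ct)[0]
b,q=red(w);bs,qs=red(s,(130,140,170,175));bc,qc=red(sc,(95,220,140,270));print(b,q,bs,qs,bc,qc)
print(onz(w,*q,.165),tri(ray(w,*q),ray(s,*qs)),tri(ray(w,*q),ray(sc,*qc)))
```

```text
[0.42652839 0.29402537 0.24321456] 25.9
(232, 155, 43, 46) (252.45506286621094, 177.23033142089844) (130, 140, 15, 9) (137.0, 142.0) (105, 230, 21, 20) (115.0, 239.0)
[0.42465076 0.30028264 0.165     ] [0.41650939 0.32167417 0.22000022] [0.42460658 0.29849707 0.1572485 ]
```

View pics/w11.png

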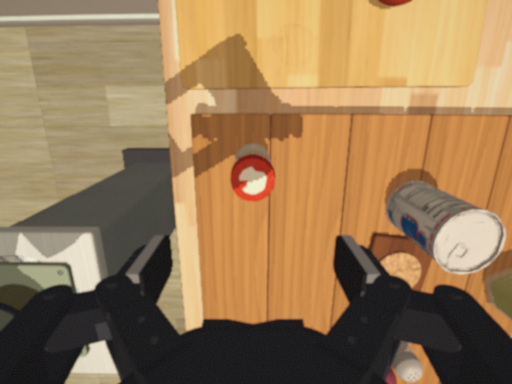

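Jar cap at (253,178), measured (0.4246, 0.2995, ~0.16); tin at (445,225).

Request:
{"name": "arm_command", "arguments": {"moves": [{"translation":[0.0055,-0.002,0.0],"angular":[0,0,0],"grip":0.0854},{"translation":[0,0,0.05],"angular":[0,0,0],"grip":0.0854},{"translation":[0,0,0.05],"angular":[0,0,0],"grip":0.0854},{"translation":[0,0,0.03],"angular":[0,0,0],"grip":0.0854},{"translation":[0,0,0.013],"angular":[0,0,0],"grip":0.0854},{"translation":[0,0,0],"angular":[0,0,0],"grip":0.07},{"translation":[0,0,0],"angular":[0,0,0],"grip":0.055},{"translation":[0,0,0],"angular":[0,0,0],"grip":0.04},{"translation":[0,0,0],"angular":[0,0,0],"grip":0.03},{"translation":[0,0,0],"angular":[0,0,0],"grip":0.03}], "grip_force": 30}}

```text
t: 27.15
eef_pos: [0.4251, 0.3012, 0.1018]
eef_rot: [179.8, -0.1, 90.0]
wrist_force: [1.7, -0.8, 5.9]
gripper_width: 0.511
grasp_force: 30.4
```

Request:
{"name": "arm_command", "arguments": {"moves": [{"translation":[0,0,0],"angular":[0,0,0],"grip":0.03},{"translation":[0,0,0],"angular":[0,0,0],"grip":0.03}]}}

```text
t: 27.4
eef_pos: [0.4251, 0.3012, 0.1018]
eef_rot: [179.8, -0.1, 90.0]
wrist_force: [1.1, 0.6, 6.1]
gripper_width: 0.511
grasp_force: 30.4
```

Request:
{"name": "arm_command", "arguments": {"moves": [{"translation":[0,0,-0.03],"angular":[0,0,0],"grip":0.03},{"translation":[0,0,-0.06],"angular":[0,0,0],"grip":0.03},{"translation":[0,0,-0.05],"angular":[0,0,0],"grip":0.03},{"translation":[-0.0278,0.0353,0],"angular":[0,0,0],"grip":0.03},{"translation":[-0.0278,0.0353,0],"angular":[0,0,0],"grip":0.03},{"translation":[-0.0278,0.0353,0],"angular":[0,0,0],"grip":0.03},{"translation":[-0.0278,0.0353,0],"angular":[0,0,0],"grip":0.03},{"translation":[-0.0278,0.0353,0],"angular":[0,0,0],"grip":0.03},{"translation":[-0.0278,0.0353,0],"angular":[0,0,0],"grip":0.03},{"translation":[0,0,0],"angular":[0,0,0],"grip":0.03}]}}

```text
t: 28.65
eef_pos: [0.6375, 0.1314, 0.2389]
eef_rot: [-179.9, 0.1, 89.8]
wrist_force: [-0.7, 0.4, -0.8]
gripper_width: 0.507
grasp_force: 31.3
```

Request:
{"name": "arm_command", "arguments": {"moves": [{"translation":[0,0,0.04],"angular":[0,0,0],"grip":0.03},{"translation":[0,0,0.04],"angular":[0,0,0],"grip":0.03},{"translation":[0,0,0.025],"angular":[0,0,0],"grip":0.03},{"translation":[0,0,0],"angular":[0,0,0],"grip":0.03},{"translation":[0,0,0],"angular":[0,0,0],"grip":0.03}]}}

```text
t: 29.28
eef_pos: [0.6363, 0.1343, 0.1367]
eef_rot: [179.9, -0.0, 90.0]
wrist_force: [0.0, 0.8, -1.3]
gripper_width: 0.517
grasp_force: 31.3
```

Run:
```python
from h import *
w=shot('wrist');o=bot.observe();p=o['eef_pos'];print(p,o['gripper_width']*.0854,o['grasp_force'],o['wrist_force'])
for k in proj(w,[(.637,.134,.079),(.6265,.044,.079)]):cv2.drawMarker(w['color'],tuple(int(x) for x in k),(255,0,0))
for k in proj(w,[p+[0,0,.066],p+[0,0,-.04]]):cv2.drawMarker(w['color'],tuple(int(x) for x in k),(0,255,0));print(k)
cv2.imwrite('pics/w12.png',w['color'])
```

```text
[0.63666828 0.13426449 0.1370616 ] 0.04372541758472668 31.33431851863861 [-0.6456423   0.73992413 -0.92037218]
[256.04676806 264.43418318]
[254.37854871 195.24206717]
```

View pics/w12.png

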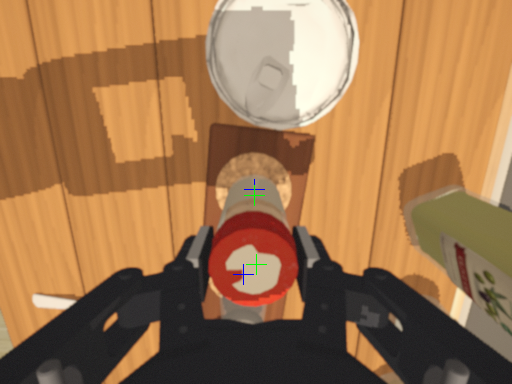

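The jar hangs upright (cap (254,264), base (254,195)) over coaster a (254,189).

Request:
{"name": "arm_command", "arguments": {"moves": [{"translation":[0,0,0.012],"angular":[0,0,0],"grip":0.03},{"translation":[0,0,0.004],"angular":[0,0,0],"grip":0.03},{"translation":[0,0,0.0015],"angular":[0,0,0],"grip":0.03},{"translation":[0,0,0],"angular":[0,0,0],"grip":0.03},{"translation":[0,0,0],"angular":[0,0,0],"grip":0.03}]}}

```text
t: 29.95
eef_pos: [0.6356, 0.1337, 0.1188]
eef_rot: [180.0, -0.0, 90.0]
wrist_force: [-2.9, -0.7, 5.5]
gripper_width: 0.512
grasp_force: 31.8
```

Contact. Release, rise, and retreat to view all.

Request:
{"name": "arm_command", "arguments": {"moves": [{"translation":[0,0,0],"angular":[0,0,0],"grip":0.055},{"translation":[0,0,0],"angular":[0,0,0],"grip":0.07},{"translation":[0,0,0],"angular":[0,0,0],"grip":0.0854},{"translation":[0,0,0],"angular":[0,0,0],"grip":0.0854},{"translation":[0,0,-0.04],"angular":[0,0,0],"grip":0.0854},{"translation":[0,0,-0.06],"angular":[0,0,0],"grip":0.0854},{"translation":[0,0,-0.05],"angular":[0,0,0],"grip":0.0854},{"translation":[-0.04,-0.03,-0.03],"angular":[0,0,0],"grip":0.0854},{"translation":[-0.04,-0.03,-0.02],"angular":[0,0,0],"grip":0.0854},{"translation":[-0.03,0,-0.02],"angular":[0,0,0],"grip":0.0854}]}}

```text
t: 31.2
eef_pos: [0.574, 0.0226, 0.3395]
eef_rot: [179.9, 0.0, 90.0]
wrist_force: [1.4, -0.4, -0.4]
gripper_width: 0.999
grasp_force: 0.0
```

Request:
{"name": "arm_command", "arguments": {"moves": [{"translation":[0,0,0],"angular":[0,0,0],"grip":0.0854},{"translation":[0,0,0],"angular":[0,0,0],"grip":0.0854}]}}

```text
t: 31.45
eef_pos: [0.5758, 0.0243, 0.3369]
eef_rot: [-179.9, -0.0, 90.0]
wrist_force: [-0.6, 0.9, -0.4]
gripper_width: 1.001
grasp_force: 0.0
```

Run:
```python
from h import *
w=shot('wrist');s=shot('side');print(bot.observe()['eef_pos'],bot.observe()['t'])
C=[(.637,.134),(.6265,.044),(.6165,-.0455),(.606,-.135)];H=[.106,.09,.07,.046]
for c in(w,s):
  for k,((x,y),h) in enumerate(zip(C,H)):
    for q,col in zip(proj(c,[(x,y,.079),(x,y,.079+h)]),((255,0,0),(0,255,0))):cv2.drawMarker(c['color'],tuple(int(v) for v in q),col,0,8)
s2=cv2.resize(s['color'][120:220,190:320],(374,288),interpolation=cv2.INTER_CUBIC)
cv2.imwrite('pics/fin.png',np.hstack([cv2.resize(w['color'],(384,288)),s2]))
_,(q,r)=onion(w);print(onz(w,*q,.105))
```

```text
[0.57567883 0.02468199 0.33642391] 31.55
[ 0.61525772 -0.04442966  0.105     ]
```

View pics/fin.png

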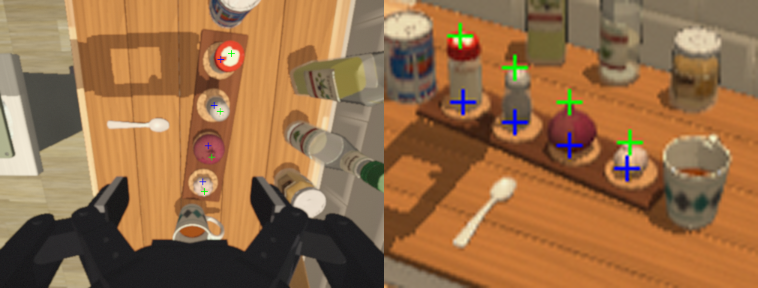

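All four stand in order on a–d, by eye; I'll check the offsets numerically.

Run:
```python
from h import *
np.set_printoptions(precision=4,suppress=True)
w=bot.camera('wrist')
w0=dict(w);w0['color']=cv2.imread('pics/wrist0.png');w0['eye']=[.57369728,.07323458,.37338156];w0['orientation']=[163.252036,.15244,.002227]
hsv=cv2.cvtColor(w0['color'],cv2.COLOR_BGR2HSV)
for g in((318,40),(301,132),(290,215),(279,281)):
    # red board contrast: cork is yellower/brighter than board
    m=((hsv[...,1]<140)).astype(np.uint8);z=np.zeros_like(m);r=48
    y0=max(0,g[1]-r);z[y0:g[1]+r,g[0]-45:g[0]+45]=m[y0:g[1]+r,g[0]-45:g[0]+45]
    z=cv2.morphologyEx(cv2.morphologyEx(z,2,np.ones((3,3))),3,np.ones((9,9)))
    ct=max(cv2.findContours(z,0,2)[0],key=cv2.contourArea);e=cv2.fitEllipse(cv2.convexHull(ct));print(np.array(e[0]),e[1],onz(w0,*e[0],.079))
c=w['color'];h=cv2.cvtColor(c,cv2.COLOR_BGR2HSV)
for n,p,z,msk in(('jar',(.637,.134),.175,((h[...,0]>172)|(h[...,0]<7))&(h[...,1]>150)),('salt',(.6265,.044),.155,h[...,1]<60),('onion',(.6165,-.0455),.105,((h[...,0]>165)|(h[...,0]<5))&(h[...,1]>90)),('garlic',(.606,-.135),.097,h[...,1]<90)):
    u=proj(w,[*p,z])[0].astype(int);m=np.zeros(h.shape[:2],np.uint8);r=26;m[u[1]-r:u[1]+r,u[0]-r:u[0]+r]=msk[u[1]-r:u[1]+r,u[0]-r:u[0]+r]
    m=cv2.morphologyEx(m,2,np.ones((3,3)));ct=max(cv2.findContours(m,0,2)[0],key=cv2.contourArea);q,r=cv2.minEnclosingCircle(ct);print(n,q,r,onz(w,*q,z))
```

```text
[317.1757  38.9834] (70.70140075683594, 81.67514038085938) [0.6353 0.1346 0.079 ]
[301.0745 132.72  ] (64.48950958251953, 67.63103485107422) [0.624  0.0453 0.079 ]
[289.7298 214.858 ] (56.14094924926758, 60.73773193359375) [ 0.6156 -0.0476  0.079 ]
[278.765  280.4171] (48.234130859375, 55.766990661621094) [ 0.6055 -0.1353  0.079 ]
jar (304.8928527832031, 74.65625) 21.408653259277344 [0.6346 0.132  0.175 ]
salt (291.7696533203125, 147.6460723876953) 13.207984924316406 [0.6256 0.0441 0.155 ]
onion (278.6445007324219, 198.6907501220703) 20.70172882080078 [ 0.6151 -0.0443  0.105 ]
garlic (270.659912109375, 248.49746704101562) 13.134215354919434 [ 0.6048 -0.137   0.097 ]
```

All within about 4 mm of their coaster centres.

```bash
python3 -c "
from bench import bot
print(bot.close_job())"
```

```text
the job is handed in; nothing more can be done
None
```

The job is handed in: from the tin's end the spice jar, salt shaker, onion and garlic stand upright on coasters a to d, each measured within about 4 mm of its coaster's centre, all let go, at about 32 s of the 88 s allowed; the hand-in call gave no verdict.

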